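# Hand-wind the actuator to its set tab

## Task

Push the clutch lever of the yellow actuator that has a handwheel over into its hand position (leaning to the other side), then turn the handwheel clockwise, through its slack, until the pointer on the dial under it stands at the metal set tab, and then push the lever back into its motor position, where it was. Wind only while the lever is in the hand position, and leave the pointer at the tab and everything else on the bench where it lies.

Things in the scene. Friction and masses are not known exactly. Their poses are not given: they have to be found in the camera images.
- unit: The actuator under test: a round yellow casting, 240 mm across and 92 mm high with a white dial under a clear flat window with a steel hoop (solid, hardly visible) on top, bolted down (fixed) on a dark 260 x 260 mm steel plate 12 mm high, with a black three-spoke handwheel above it and a ball lever in front of it. Origin on the table plane under the handwheel's axis; its -x side is the lever's side and faces the robot more or less; z up.
- axis (a point): Point on the handwheel's vertical axis at the height of its spokes, 140 mm above the table. Wheel: rim circle of 80 mm radius made of 14 mm round bar, three 12 mm round spokes 120 degrees apart at that height, hub of 15 mm radius (top at 163 mm). So each of the three openings reaches from 15 to 73 mm off the axis and is free from above down to the window at 92 mm. The wheel turns freely through the slack, then drags the drive with about 0.3 N m.
- spoke (a point): Point on the middle of one spoke, 46 mm from the axis, 140 mm above the table; it turns with the wheel. The other two spokes stand 120 degrees either side.
- wheel (a joint): Handwheel's angle relative to the drive (rad): the slack. From -0.4 to 0.4, grows clockwise seen from above. At 0.4 a clockwise push takes the drive along, at -0.4 an anticlockwise one does; in between only the wheel moves.
- drive (a joint): Angle of the drive and its pointer (rad), grows clockwise seen from above, end stops at -0.05 and 5.6. It stays where it is left.
- pointer_tip (a point): Tip of the flat black pointer (12 mm wide) on the dial, 108 mm from the axis, 81 mm above the table, under the clear window (out of reach); it stands out past the wheel's rim and turns with the drive. It starts always so that it must go clockwise to the tab, by 1.2 to 5 rad.
- tab: The set tab's body, fixed: a bare metal clip on the dial's rim, 14 mm wide, its top at 100 mm above the table, 111 to 145 mm from the axis. Its origin lies on the wheel's axis at table height; the clip lies along its +x.
- tab_mark (a point): Inner edge of the set tab at mid-width, 112 mm from the axis, 96 mm above the table: where the pointer has to point.
- lever (a joint): Clutch lever (rad) in front of the wheel: 0 = motor position, the ball leaning to the unit's -y side; 1.1 = hand position, leaning to the unit's +y side; 0.55 upright. It is a throw-over lever: the heavy ball's weight holds it against the stop at either end and it falls over by itself once it is about 0.1 rad past upright; throwing it takes about 1 to 4 N at the ball. The ball rises 13 mm to upright, so a pusher that rises with it rubs less.
- lever_pivot (a point): Pivot of the lever, 80 mm above the table, 145 mm from the wheel's axis along the unit's -x; the hinge axis is level, along the unit's x. The housing below it is 50 mm wide in y, top at 72 mm; the pivot barrel has 16 mm radius.
- lever_ball (a point): Centre of the lever's dark solid steel ball (36 mm across, about 0.3 kg), 90 mm from the pivot on a 12 mm rod; it moves with the lever in a plane along the unit's y.
- half_unit: Bystander: a yellow cone-shaped actuator casting, 130 mm square foot, 150 mm tall, fixed, with a bare steel shaft stub and neither wheel nor lever; origin under its centre.
- carton: Bystander: open cardboard box of screws, 90 x 70 x 55 mm, loose; origin under its centre.
- oil: Bystander: white oil bottle, 56 mm across, 150 mm tall, loose; origin under its centre.
- driver: Bystander: screwdriver lying flat along its x, 190 mm long, under 40 mm high, loose.
- foot: Bystander: steel levelling foot, 60 mm disc with an upright 14 mm stud, 85 mm tall, loose; origin under its centre.
- tin: Bystander: round tin of brass nuts, 100 mm across, 22 mm high, loose; origin under its centre.
- rule: Bystander: steel rule 250 x 30 x 4 mm lying flat along its y, loose.

How it is judged (in metres and radians):
On the way, in this order (a step that is already met when the one before it is completed fails the run):
1. the lever is in its hand position (value of joint lever above 1 rad), for 0.2 s.
2. with the lever in hand, the pointer stands at the set tab (value of joint lever above 1 rad and horizontal distance between pointer_tip and tab_mark below 0.012 m), for 0.3 s.
3. the lever is back in its motor position (value of joint lever below 0.1 rad), for 0.2 s.
At the end, for the whole second after the job is handed in: The lever rests in its motor position (under 0.1 rad), the pointer's tip is within 12 mm (level distance) of the set tab's inner edge, and the drive is at rest (value of joint lever below 0.1 rad and horizontal distance between pointer_tip and tab_mark below 0.012 m and velocity of joint drive between -0.05 and 0.05 rad/s); the robot touches nothing.
It fails at once if the drive is turned while the lever is not in its hand position (value of joint lever below 0.9 rad and (velocity of joint drive above 0.3 rad/s or velocity of joint drive below -0.3 rad/s)).
It fails at once if a loose bystander is moved by more than 20 mm (distance of any of carton, oil, driver, foot, tin, rule from where it was at the start of the episode above 0.02 m).
It fails at once if the oil bottle or the levelling foot is tipped over (angle between any of oil, foot's own z axis and vertical above 0.5 rad).
It also fails if it takes over 61 s, if anything falls off the work surface, if the arm or the gripper's body presses on something with over 40 N, if the wrist force passes 120 N, or if a joint passes its speed limit or range.

## Robot

A 6-joint arm with a two-finger parallel gripper is mounted at the origin on the work surface. World frame = base frame: x ahead of the robot, y to its left, z up, the work surface at z = 0. Lengths are in mm, angles in rad, forces in N, time in s.
With the tool pointing down it reaches from about 350 to 775 mm from the base axis. Payload 5.5 kg.
Tool frame: the origin (TCP) lies midway between the tips of the shut fingers; the grasp point (between the pads) lies 19 mm behind it (manip.grasp_offset is the x of the grasp point in the tool frame, in mm); x points along the fingers, y is the direction in which the jaws open and shut, and the axes are right-handed (so a half turn about x gives the same grasp; the last joint's range is limited). The gripper opens to 85 mm and grips with 20 to 120 N. Pads are 22 mm wide; open, the fingers measure 114 mm over their backs; the gripper's body (76 mm by 85 mm) begins 54 mm behind the grasp point. The pads swing forward as they close: fully open they stand 13 mm farther back than shut.
Start: joints at [1.079, 0.313, 0.046, 1.304, 0, 1.431], TCP at [198.165, 539.817, 231.323] pointing down, gripper open.
Joint ranges: [-2.76, 2.76], [-0.86, 1.69], [-1.03, 1.26], [-2.2, 2.34], [-1.47, 1.5], [-3.14, 3.14]. Speed limits (rad/s): [2.57, 2.57, 3.14, 3.14, 3.14, 3.14].

## Interface

Orientations are given as a unit quaternion [w, x, y, z].
In Python, from station import manip gives the robot as it stands.
- The arm moves only by the shell command python3 -m crank 'ROWS' [FORCE]. ROWS is JSON, a list of rows, each a list of 3 entries, a list of its own where there are three numbers: the closure, from -1 (fully open) to 1 (shut), then the shift along the world's x, y, z in m, then the turn about the world's z in degrees. In form: [[hand, [dx, dy, dz], roll], ...]. A call has 1 to 12 rows; each row shifts and turns the pose as measured when the row begins; what a row does not reach is not made up. A row lasts 1/8 s, in which the tool goes at most 62.5 mm and 10.7 degrees, less where a joint would pass 70% of its speed; a pose out of reach is approached as far as the arm can. A call is refused whole if a number of a shift passes 0.0625 or a number of a turn 10.7, either way. A call with a gripper value outside its range is refused whole. The fingers move at their own pace and stop on an object; FORCE is the grip in N (left out, the last holds). Time passes only in rows, so rows that do not move let the fingers close. It gives the time, the measured TCP pose, the force and the opening at its end, in the units of the state.
- manip.get_state(): the state, without advancing time (a new reading comes with each control period).
- manip.snapshot(name): name is "side" or "top"; returns the picture (480x640x3 uint8, red, green, blue); there is no depth.
- manip.camera_model(name): a dict with "fx", "fy", "cx", "cy" (pixels), "k1" (the pictures are not rectified: a ray, as slopes to the right and down, at radius r is drawn at 1 + k1 r^2 times it, then the intrinsics apply), "extrinsics" (4x4, takes a point from camera to world coordinates). Camera axes: x right, y down, z forward; pixel columns grow to the right and rows downward; lengths in mm; the calibration is good to about 2 mm. A picture is of the moment at which its call begins. camera_model takes no time and is no camera call.
- manip.job_done(): hands the job in, once; it reports no verdict.
The state is a dict: "t": time; "joints": joint angles; "joint_velocities": joint speeds; "effort": joint torques, N m; "tcp_pos": TCP position; "ee_rot": TCP orientation; "wrist_force": force on the tool from outside, world axes, zero at the start; "ft_torque": the same for the moment, N m; "grip_width": finger opening in mm.
Only numpy, scipy, OpenCV 4.12 (cv2) and the standard library are available. Lean on these libraries where they do the work, as an engineer would, in place of code of your own. Each camera call takes 0.05 s, during which the arm holds its last target.

## Working session

There is one attempt and no reset: what is moved stays moved. The work goes in short steps, Python scripts to look and compute and a shell command to move; the robot and the scene stay as the last step left them, time stands still between calls to the robot, and variables do not carry over. Pictures are saved under pics/ and viewed, and the job is handed in when it is done.

```bash
ls; mkdir -p pics; python3 - <<'E'
from station import manip
import cv2
print(manip.get_state())
for n in("side","top"):
    print(n,manip.camera_model(n))
    cv2.imwrite(f"pics/{n}0.png",manip.snapshot(n)[:,:,::-1])
E
```

```text
pics
{'t': 0.0, 'joints': array([ 1.07937094e+00,  3.14006333e-01,  4.49787948e-02,  1.30360637e+00,
       -3.63056208e-05,  1.43120768e+00]), 'joint_velocities': array([-5.97561763e-04, -3.44240667e-05, -1.41246458e-03, -1.47083610e-04,
        3.37549349e-04, -4.86872812e-04]), 'effort': array([-7.44056579e-04, -4.80624139e+01,  2.98533994e+01,  1.93473918e-02,
       -4.69340521e-04, -1.13948198e-05]), 'tcp_pos': array([197.92563101, 539.31249312, 230.40542794]), 'ee_rot': array([ 0.69600377,  0.1231308 ,  0.69638256, -0.12437399]), 'wrist_force': array([-0.18210231,  0.39667218, -0.25322979]), 'ft_torque': array([ 0.03063605,  0.01273114, -0.00368914]), 'grip_width': 85.55198555713744}
side {'fx': 608.5110678995185, 'fy': 608.5110678995185, 'cx': 326.76213592753714, 'cy': 246.25723393939265, 'k1': 0.01957767020753009, 'extrinsics': array([[ 9.30575545e-01, -2.30269471e-01,  2.84613995e-01,
         1.26271312e+02],
       [-3.65355260e-01, -5.34562679e-01,  7.62074981e-01,
        -1.19054733e+03],
       [-2.33385830e-02, -8.13153560e-01, -5.81581119e-01,
         1.01935091e+03],
       [ 0.00000000e+00,  0.00000000e+00,  0.00000000e+00,
         1.00000000e+00]])}
top {'fx': 450.7496593395983, 'fy': 450.7496593395983, 'cx': 316.314373466519, 'cy': 239.39757837013417, 'k1': -0.050945332585904585, 'extrinsics': array([[-8.30710833e-03, -9.98745903e-01,  4.93721813e-02,
         5.34960008e+02],
       [-9.99962166e-01,  8.16954387e-03, -2.98742253e-03,
        -1.20109800e+01],
       [ 2.58032781e-03, -4.93951302e-02, -9.98775982e-01,
         1.13526218e+03],
       [ 0.00000000e+00,  0.00000000e+00,  0.00000000e+00,
         1.00000000e+00]])}
```

View pics/side0.png

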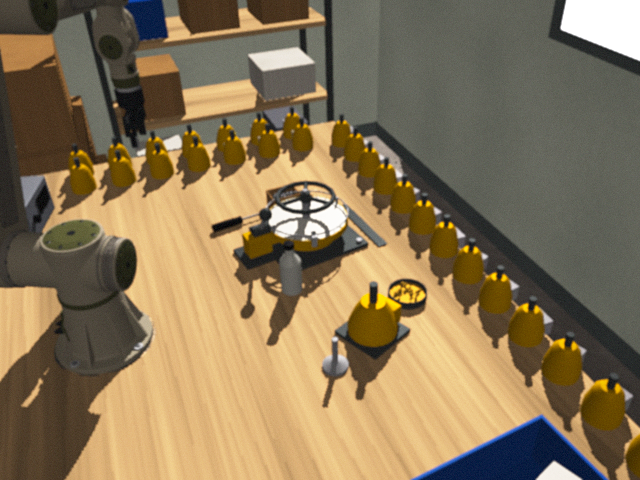

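View pics/top0.png

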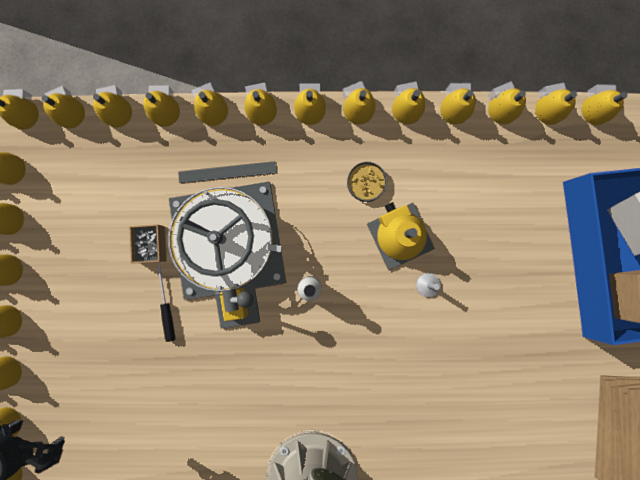

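```bash
cat > h.py <<'E'
import numpy as np, cv2
from station import manip
def cam(n):
    c=manip.camera_model(n);return c
def ray(n,u,v):
    c=cam(n);d=np.array([(u-c['cx'])/c['fx'],(v-c['cy'])/c['fy']])
    s=d.copy()
    for _ in range(20): s=d/(1+c['k1']*(s@s))
    E=np.array(c['extrinsics']);return E[:3,3],E[:3,:3]@np.array([s[0],s[1],1])
def onz(n,u,v,z):
    o,d=ray(n,u,v);return o+d*(z-o[2])/d[2]
def proj(n,p):
    c=cam(n);E=np.array(c['extrinsics']);q=E[:3,:3].T@(np.array(p,float)-E[:3,3])
    s=q[:2]/q[2];s=s*(1+c['k1']*(s@s));return np.array([c['fx']*s[0]+c['cx'],c['fy']*s[1]+c['cy']])
def tri(u1,u2):
    (o1,d1),(o2,d2)=ray('top',*u1),ray('side',*u2)
    A=np.stack([d1,-d2],1);t=np.linalg.lstsq(A,o2-o1,rcond=None)[0]
    a,b=o1+t[0]*d1,o2+t[1]*d2;return (a+b)/2,np.linalg.norm(a-b)
def crop(img,x0,y0,w,h,k,f):
    cv2.imwrite(f,cv2.resize(img[y0:y0+h,x0:x0+w,::-1],None,fx=k,fy=k,interpolation=cv2.INTER_CUBIC))
E
python3 - <<'E'
from h import *
t=cv2.imread('pics/top0.png')[:,:,::-1];s=cv2.imread('pics/side0.png')[:,:,::-1]
crop(t,150,175,160,160,5 if 0 else 3.7,'pics/topc.png')
crop(s,205,165,190,140,4,'pics/sidec.png')
E
```

```text
(no output)
```

View pics/topc.png

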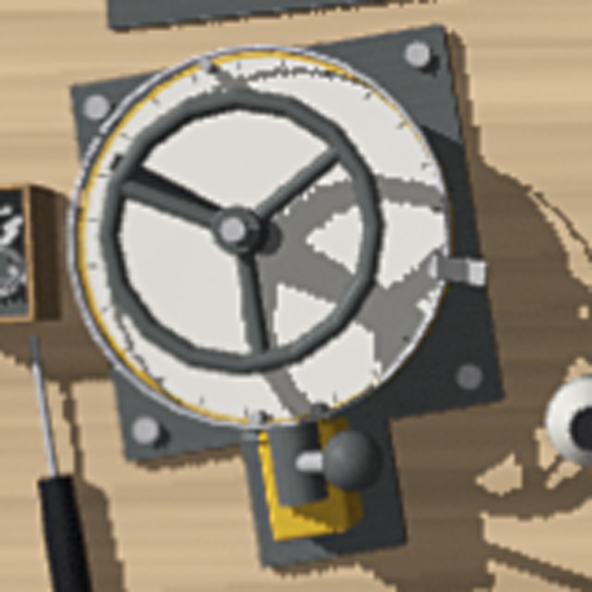

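View pics/sidec.png

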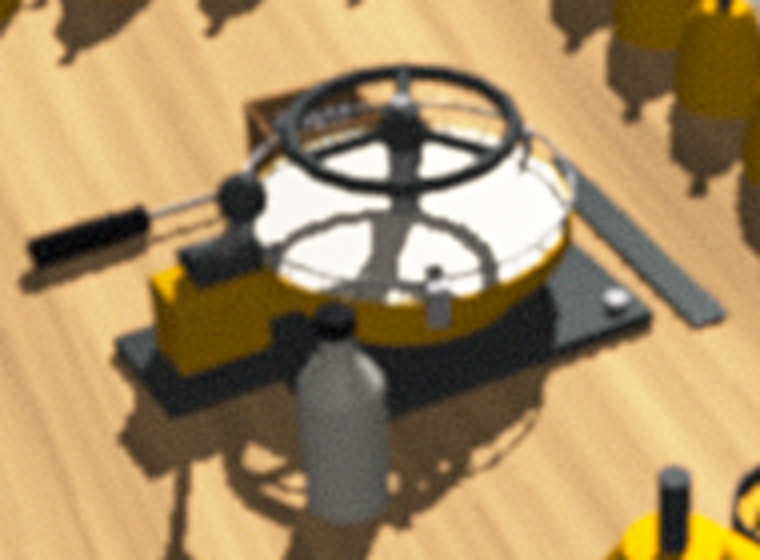

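```bash
python3 - <<'E'
from h import *
t=cv2.imread('pics/top0.png')[:,:,::-1]
P=lambda x,y,z:onz('top',150+(x+.5)/3.7-.5,175+(y+.5)/3.7-.5,z)
np.set_printoptions(precision=1,suppress=True)
print('hub',P(238,228,163))
rim=np.array([P(x,y,140) for x,y in[(104,231),(382,231),(242,92),(250,371),(147,123),(340,330)]]);
A=np.c_[2*rim[:,:2],np.ones(len(rim))];s=np.linalg.lstsq(A,(rim[:,:2]**2).sum(1),rcond=None)[0];print('rimfit',s[:2],np.sqrt(s[2]+s[:2]@s[:2]))
for n,p in dict(b1=(97,106),b2=(418,53),b3=(468,376),b4=(147,430)).items(): print(n,P(*p,20))
print('tabinner',P(435,267,97),'tabouter',P(485,273,97))
print('ptip',P(117,160,81)); print('ball',P(353,460,140)); 
print(tri((150+353/3.7,175+460/3.7),(205+242/4,165+198/4)))
for n,p in dict(a=(125,182),b=(335,155),c=(263,350)).items(): print('spoke',P(*p,140))
print('oil',P(585,420,150),'oil2',tri((150+585/3.7,175+420/3.7),(205+337/4,165+315/4)))
E
```

```text
hub [591.6 206.6 163. ]
rimfit [591.9 209.7] 84.3418334690462
b1 [683.3 334.8  20. ]
b2 [717.1 117.5  20. ]
b3 [499.8  84.6  20. ]
b4 [465.2 299.7  20. ]
tabinner [570.1  98.2  97. ] tabouter [566.1  67.1  97. ]
ptip [640.5 302.7  81. ]
ball [454.2 142.9 140. ]
(array([453.8, 140.1, 155.1]), np.float64(1.7534797603379426))
spoke [621.2 280.1 140. ]
spoke [636.3 153.5 140. ]
spoke [519.9 196.6 140. ]
oil [477.5   4.6 150. ] oil2 (array([474.7,   4.5, 142.8]), np.float64(3.43167151094201))
```

```bash
python3 -m crank '[[1,[0.02,-0.035,0],-5],[1,[0.03,-0.05,0],-7],[1,[0.03,-0.05,0],-7],[1,[0.03,-0.05,0],-7],[1,[0.03,-0.05,0],-7],[1,[0.03,-0.05,0],-7],[1,[0.03,-0.05,0],-7],[1,[0.03,-0.05,0],-7],[1,[0.02,-0.03,0],-7],[1,[0,0,0],0]]' 60
python3 - <<'E'
from h import *
s=manip.get_state();q=s['ee_rot'];w,x,y,z=q
print(s['joints'],'yaw',np.degrees(np.arctan2(1-2*(x*x+z*z),2*(x*y-w*z))))
E
```

```text
t: 1.35
tcp_pos: [451.6, 110.3, 226.2]
ee_rot: [0.528, 0.467, 0.531, -0.47]
wrist_force: [0.3, 0.4, 0.4]
grip_width: 0.1
[ 6.67832037e-02  1.06497042e-01 -2.27811897e-01  1.24165895e+00
 -1.91135276e-04  1.51583134e+00] yaw 6.975699847857431
```

```bash
python3 -m crank '[[1,[0.012,-0.02,0],2],[1,[0,0,0],0],[1,[0,0,-0.04],0],[1,[0,0,-0.04],0],[1,[0,0,0],0]]'; python3 - <<'E'
from h import *
s=manip.get_state();print(s['tcp_pos'],s['wrist_force'],s['joint_velocities'])
t=manip.snapshot('top');d=manip.snapshot('side')
crop(t,150,175,160,160,3.7,'pics/t1.png');crop(d,205,105,190,140,4,'pics/s1.png')
E
```

```text
t: 1.98
tcp_pos: [460.2, 94.1, 144.3]
ee_rot: [0.537, 0.456, 0.542, -0.459]
wrist_force: [0.1, -0.5, 0.7]
grip_width: -0.2
[460.21981647  94.0692494  144.33771028] [ 0.11871403 -0.49109469  0.69362836] [ 0.01590058 -0.03564012  0.05608844  0.02624476  0.00222338  0.0032358 ]
```

View pics/t1.png

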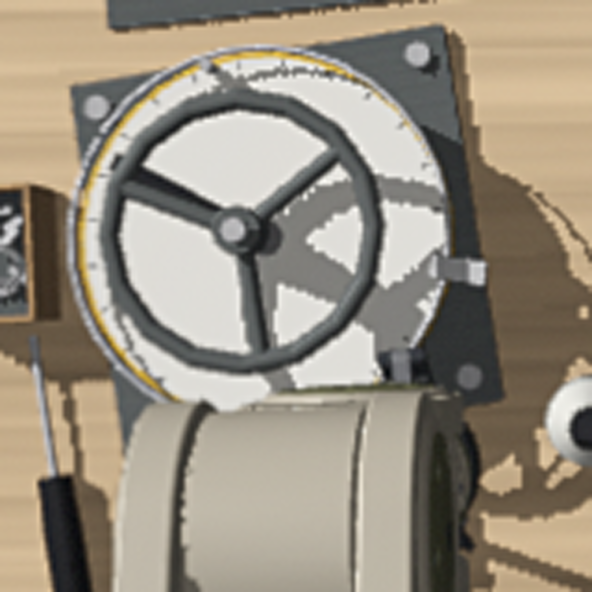

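View pics/s1.png

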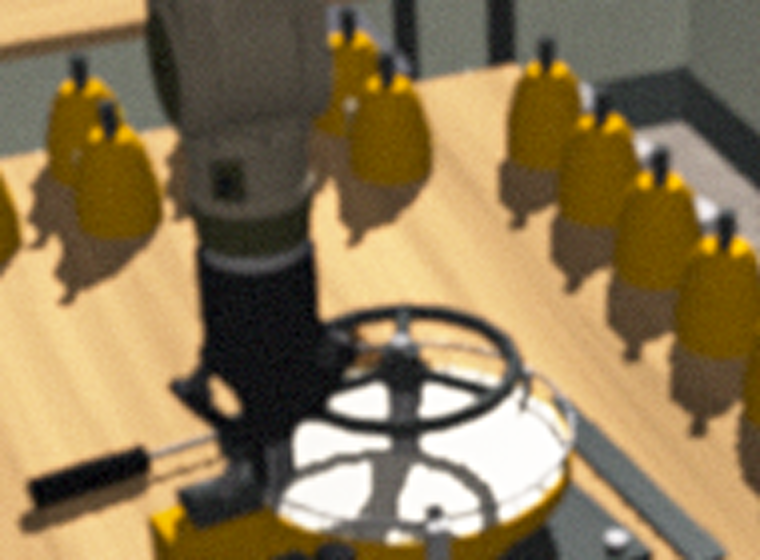

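```bash
python3 - <<'E'
from h import *
T=np.array([460.2,94.1,144.3]);u=np.array([.988,.12,0])
f=lambda p:(proj('side',p)-[205,105])*4
for h in(0,20,40,60,80):print(h,f(T+[0,0,h]),f(T+50*u+[0,0,h]),f(T-50*u+[0,0,h]))
E
```

```text
0 [274.53153714 484.95332691] [343.55814631 463.72568226] [203.84070481 506.68757979]
20 [272.23111821 459.1620388 ] [341.7907105  438.08237496] [200.98215737 480.74747762]
40 [269.89531504 432.98446142] [339.99649223 412.05932074] [198.07902676 454.41435132]
60 [267.52327307 406.41148467] [338.17485385 385.64766279] [195.13022169 427.67882619]
80 [265.11410909 379.433699  ] [336.32513669 358.83825642] [192.13461384 400.53121592]
```

```bash
python3 -m crank '[[1,[-0.0015,0.012,0],0],[1,[-0.0015,0.012,0.001],0],[1,[-0.0015,0.012,0.005],0],[1,[-0.0015,0.012,0.004],0],[1,[-0.0015,0.012,0.003],0],[1,[-0.0015,0.012,0.002],0]]'
```

```text
t: 2.82
tcp_pos: [456.1, 171.1, 168.7]
ee_rot: [0.541, 0.459, 0.538, -0.456]
wrist_force: [0.2, -0.7, -0.1]
grip_width: 0.2
```

```bash
python3 - <<'E'
from h import *
s=manip.get_state();print(s['tcp_pos'],s['wrist_force'])
t=manip.snapshot('top');d=manip.snapshot('side')
crop(t,150,175,160,160,3.7,'pics/t2.png');crop(d,205,105,190,140,4,'pics/s2.png')
E
```

```text
[456.08875942 171.11780679 168.71783751] [ 0.22902746 -0.7436549  -0.07429259]
```

View pics/s2.png

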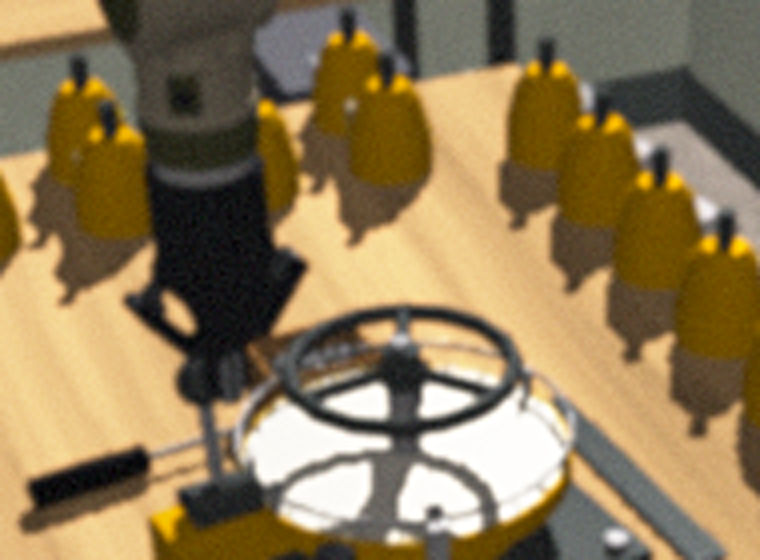

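```bash
python3 - <<'E'
from h import *
f=lambda p:(proj('side',p)-[205,105])*4
print(f((448.3,186.1,170)),f((456,171,168.7)))
import math
for th in np.arange(0,1.2,.1):
    a=th-.55;yy=90*math.sin(a);b=(448.3-.155*yy,186.1+.988*yy,80+90*math.cos(a));print(round(th,1),np.round(b),f(b))
E
```

```text
[213.77231969 387.17744594] [231.37956764 397.2625467 ]
0.0 [456. 140. 157.] [245.87697283 435.7452069 ]
0.1 [454. 147. 161.] [240.15879503 424.82250886]
0.2 [453. 156. 165.] [234.30983052 414.71283576]
0.3 [452. 164. 167.] [228.39713381 405.52474949]
0.4 [450. 173. 169.] [222.48758181 397.3536599 ]
0.5 [449. 182. 170.] [216.6468756  390.28076645]
0.6 [448. 191. 170.] [210.93861289 384.37232761]
0.7 [446. 199. 169.] [205.42345134 379.67925565]
0.8 [445. 208. 167.] [200.15837813 376.23702253]
0.9 [444. 217. 165.] [195.19609601 374.06585232]
1.0 [442. 225. 161.] [190.58453027 373.17116803]
1.1 [441. 233. 157.] [186.36645694 373.54425488]
```

View pics/t2.png

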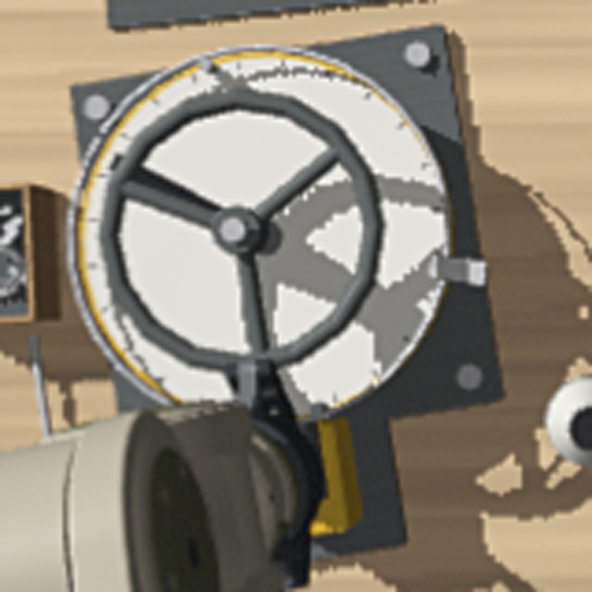

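```bash
python3 -m crank '[[1,[0,-0.01,0.03],0],[1,[0.02,0,0.02],0],[1,[0.035,0.01,0],0],[1,[0.035,0.01,0],0],[1,[0.035,0.01,0],0],[1,[0.03,0.01,0],0],[1,[0.015,0.005,0],0],[1,[0,0,0],0]]'; python3 - <<'E'
from h import *
s=manip.get_state();print(s['tcp_pos'],s['wrist_force'])
t=manip.snapshot('top');d=manip.snapshot('side')
crop(t,150,175,160,160,3.7,'pics/t3.png');crop(d,205,105,190,140,4,'pics/s3.png')
E
```

```text
t: 3.92
tcp_pos: [629.8, 207.9, 216.2]
ee_rot: [0.539, 0.458, 0.54, -0.456]
wrist_force: [0.2, -0.1, 0.4]
grip_width: 0.3
[629.83247283 207.91988655 216.20969557] [ 0.19278874 -0.12755508  0.4228544 ]
```

View pics/s3.png

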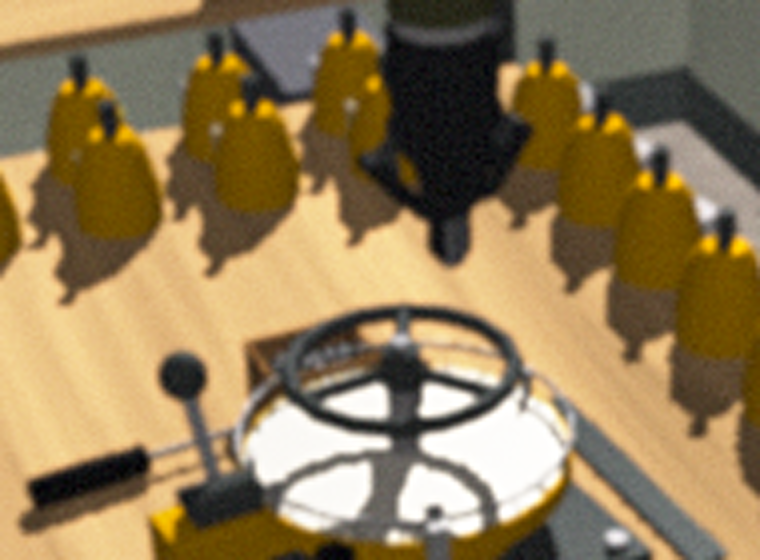

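View pics/t3.png

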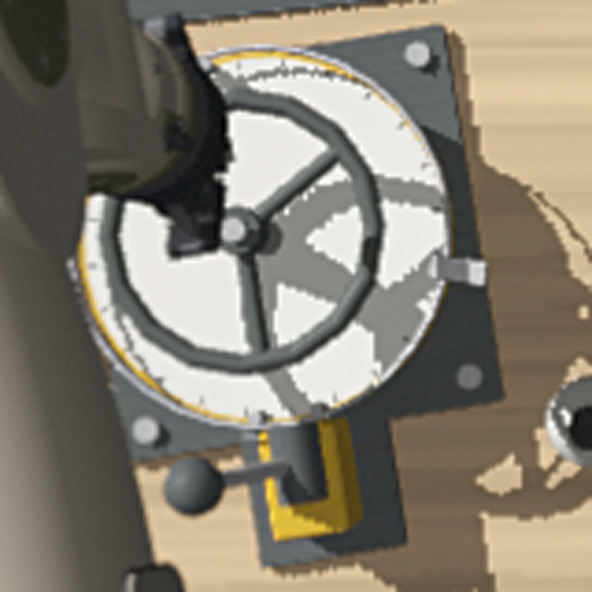

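```bash
python3 -m crank '[[1,[0.006,0.006,-0.02],0],[1,[0,0,-0.025],0],[1,[0,0,-0.025],0],[1,[0,0,-0.012],0],[1,[0,0,0],0]]'
```

```text
t: 4.65
tcp_pos: [631.5, 214.1, 129.4]
ee_rot: [0.539, 0.457, 0.541, -0.456]
wrist_force: [-1.0, -0.3, 0.4]
grip_width: 0.2
```

```bash
python3 -m crank '[[1,[0,0,-0.010],0],[1,[0.0055,-0.011,0],0],[1,[-0.003,-0.0115,0],0],[1,[-0.006,-0.0105,0],0],[1,[-0.0085,-0.0085,0],0],[1,[-0.0105,-0.006,0],0],[1,[0,0,0],0]]';  python3 - <<'E'
from h import *
s=manip.get_state();p=s['tcp_pos']-[591.5,208.5,0];print(p,s['wrist_force'],np.hypot(*p[:2]),np.degrees(np.arctan2(p[1],p[0])))
t=manip.snapshot('top');d=manip.snapshot('side')
crop(t,150,175,160,160,3.7,'pics/t4.png');crop(d,205,105,190,140,4,'pics/s4.png')
E
```

```text
t: 5.52
tcp_pos: [611.8, 163.9, 123.1]
ee_rot: [0.541, 0.461, 0.538, -0.453]
wrist_force: [-0.4, 0.2, -0.2]
grip_width: 0.4
[ 20.26705823 -44.58494004 123.06016119] [-0.36477451  0.24998046 -0.17842172] 48.975203194829305 -65.55479232312523
```

View pics/s4.png

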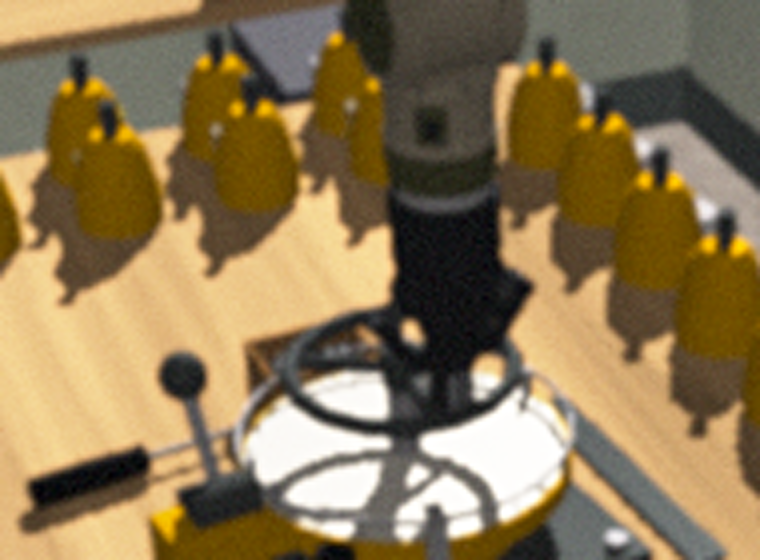

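View pics/t4.png

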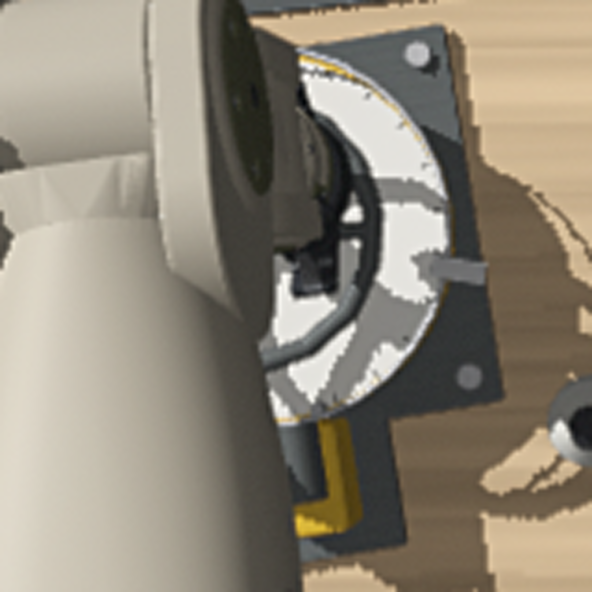

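```bash
python3 -m crank '[[1,[-0.012,-0.0005,-0.001],0],[1,[-0.012,0,-0.001],0],[1,[-0.0115,0.003,-0.001],0],[1,[-0.0105,0.0055,-0.001],0],[1,[0,0,0],0]]';  python3 - <<'E'
from h import *
s=manip.get_state();p=s['tcp_pos']-[591.5,208.5,0];print(p,s['wrist_force'],np.hypot(*p[:2]),np.degrees(np.arctan2(p[1],p[0])))
E
```

```text
t: 6.25
tcp_pos: [579.0, 171.6, 123.5]
ee_rot: [0.548, 0.467, 0.53, -0.447]
wrist_force: [-0.2, -0.4, -0.1]
grip_width: 0.1
[-12.48450826 -36.89969485 123.54209886] [-0.16154263 -0.38381071 -0.0785586 ] 38.95446606721474 -108.69254727964638
```

```bash
python3 -m crank '[[1,[-0.013,-0.001,-0.001],0],[1,[-0.009,0.008,-0.001],0],[1,[-0.0065,0.010,-0.001],0],[1,[-0.004,0.0105,-0.001],0],[1,[0,0,0],0]]';  python3 - <<'E'
from h import *
s=manip.get_state();p=s['tcp_pos']-[591.5,208.5,0];print(p,s['wrist_force'],np.hypot(*p[:2]),np.degrees(np.arctan2(p[1],p[0])))
t=manip.snapshot('top');d=manip.snapshot('side')
crop(t,150,175,160,160,3.7,'pics/t5.png');crop(d,205,105,190,140,4,'pics/s5.png')
E
```

```text
t: 6.88
tcp_pos: [554.3, 192.3, 123.1]
ee_rot: [0.554, 0.47, 0.52, -0.449]
wrist_force: [-0.2, -0.3, -1.3]
grip_width: 0.1
[-37.2102731  -16.23392335 123.08334436] [-0.20559599 -0.26403302 -1.3213545 ] 40.59734833248889 -156.42954527145446
```

View pics/s5.png

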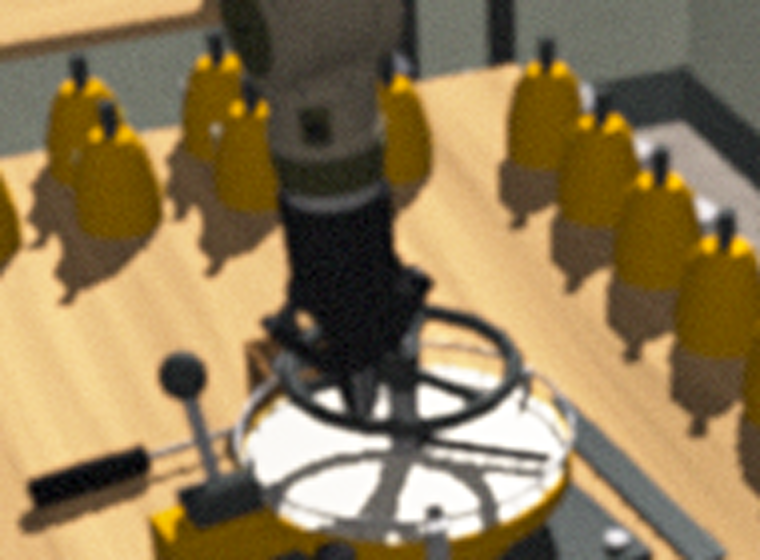

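View pics/t5.png

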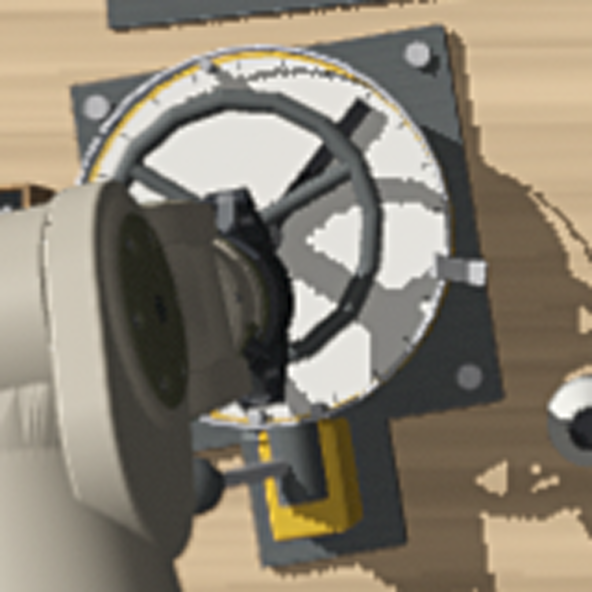

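```bash
cat >> h.py <<'E'
AX=np.array([591.5,208.5])
def P(x,y,z): return onz('top',150+(x+.5)/3.7-.5,175+(y+.5)/3.7-.5,z)
def ang(x,y,z=81):
    p=P(x,y,z)[:2]-AX;return np.hypot(*p),np.degrees(np.arctan2(p[1],p[0]))
def PS(x,y,z): return onz('side',205+(x+.5)/4-.5,105+(y+.5)/4-.5,z)
def angs(x,y,z=81):
    p=PS(x,y,z)[:2]-AX;return np.hypot(*p),np.degrees(np.arctan2(p[1],p[0]))
E
python3 -c "
from h import *
print(ang(363,103),ang(435,267,97),angs(545,457),angs(435,512,96))"
```

```text
(np.float64(104.92095932427885), np.float64(-36.88675625210612)) (np.float64(112.31986538226366), np.float64(-100.96670184486825)) (np.float64(100.28631952075405), np.float64(-37.77542840372899)) (np.float64(118.385873913859), np.float64(-101.42205035455383))
```

```bash
python3 -m crank '[[1,[-0.008,0.0065,-0.001],0],[1,[-0.001,0.0105,-0.001],0],[1,[0.0015,0.0105,-0.001],0],[1,[0.0025,0.0075,-0.001],0],[1,[0,0,0],0]]';  python3 - <<'E'
from h import *
s=manip.get_state();p=s['tcp_pos']-[591.5,208.5,0];print(p,s['wrist_force'],np.hypot(*p[:2]),np.degrees(np.arctan2(p[1],p[0])))
t=manip.snapshot('top');d=manip.snapshot('side')
crop(t,150,175,160,160,3.7,'pics/t6.png');crop(d,205,105,190,140,4,'pics/s6.png')
E
```

```text
t: 7.6
tcp_pos: [548.8, 217.4, 120.3]
ee_rot: [0.557, 0.467, 0.513, -0.457]
wrist_force: [-0.5, 0.2, 0.7]
grip_width: -0.4
[-42.72817601   8.92100754 120.27709796] [-0.54874389  0.18504857  0.65323095] 43.649529212203035 168.20690436598463
```

View pics/s6.png

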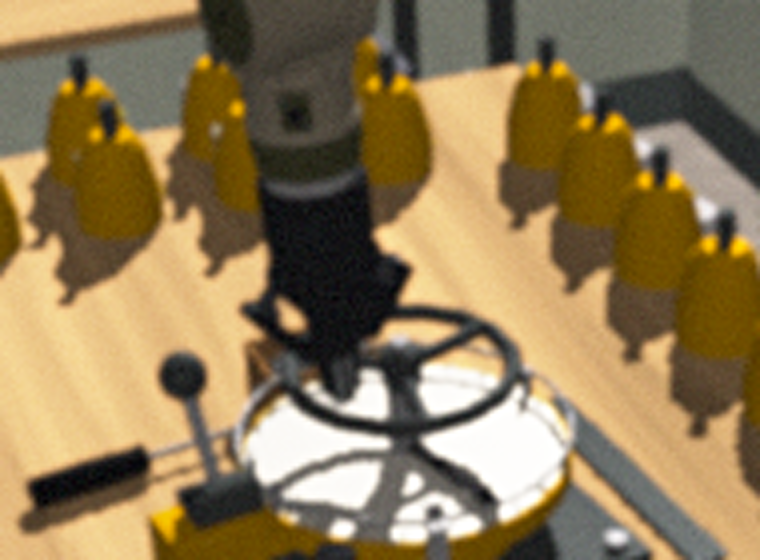

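View pics/t6.png

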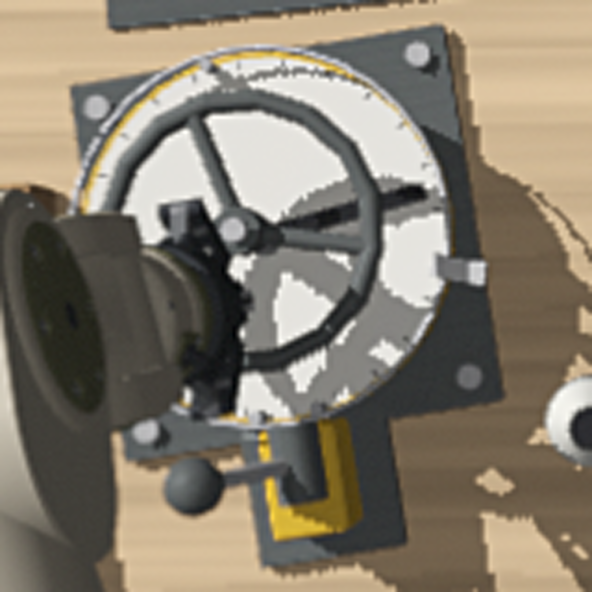

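```bash
python3 -c "
from h import *
print(ang(427,190),ang(320,219))"
```

```text
(np.float64(107.36345421475036), np.float64(-74.84874588500665)) (np.float64(37.082542449046), np.float64(-74.02802681966628))
```

```bash
python3 -m crank '[[1,[0.001,0.009,0],0],[1,[0.003,0.009,0],0],[1,[0,0,0],0]]';  python3 - <<'E'
from h import *
s=manip.get_state();p=s['tcp_pos']-[591.5,208.5,0];print(p,s['wrist_force'],np.hypot(*p[:2]),np.degrees(np.arctan2(p[1],p[0])))
t=manip.snapshot('top')
crop(t,150,175,160,160,3.7,'pics/t7.png')
E
```

```text
t: 8.07
tcp_pos: [550.1, 230.7, 118.9]
ee_rot: [0.557, 0.464, 0.511, -0.462]
wrist_force: [0.3, -0.2, -0.7]
grip_width: -0.2
[-41.40424098  22.15156582 118.9121155 ] [ 0.25633043 -0.15803539 -0.65646748] 46.95745989600327 151.85289936593324
```

View pics/t7.png

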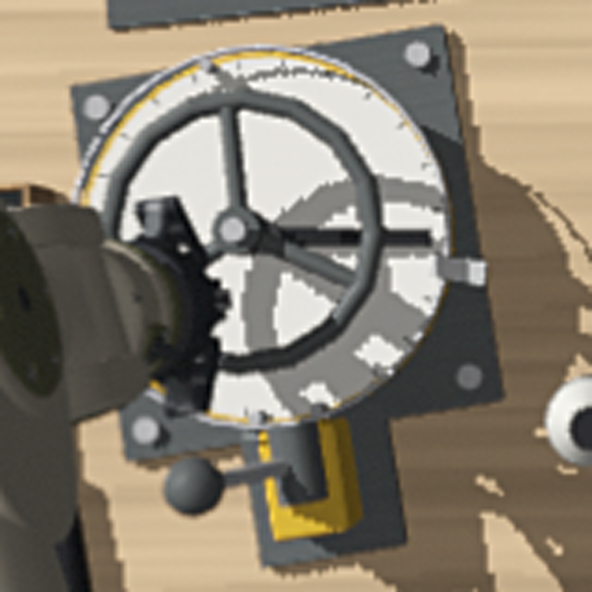

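```bash
python3 -c "
from h import *
print(ang(430,238),ang(310,236),ang(437,267,97),ang(475,271,100))"
```

```text
(np.float64(105.48435219296671), np.float64(-91.32022646922748)) (np.float64(29.307086052740505), np.float64(-91.05054242122164)) (np.float64(113.54635080864423), np.float64(-100.85195173257765)) (np.float64(137.5768417709912), np.float64(-100.11201038459804))
```

```bash
python3 -m crank '[[1,[0.005,0.0075,0],0],[1,[0,0,0],0]]';  python3 - <<'E'
from h import *
s=manip.get_state();p=s['tcp_pos']-[591.5,208.5,0];print(p,s['wrist_force'],np.hypot(*p[:2]),np.degrees(np.arctan2(p[1],p[0])))
t=manip.snapshot('top')
crop(t,150,175,160,160,3.7,'pics/t8.png')
E
```

```text
t: 8.38
tcp_pos: [553.4, 236.4, 118.1]
ee_rot: [0.557, 0.462, 0.511, -0.464]
wrist_force: [-0.3, -0.0, 0.4]
grip_width: -0.1
[-38.08319468  27.94197975 118.13822194] [-0.32830611 -0.03218174  0.35677574] 47.23435136835102 143.732170743245
```

View pics/t8.png

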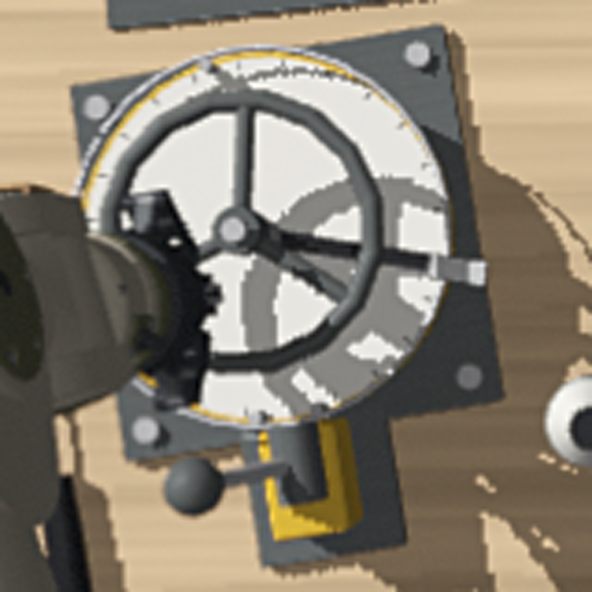

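```bash
python3 -c "
from h import *
print(ang(425,261),ang(300,241),ang(437,267,97))"
```

```text
(np.float64(103.64778631822477), np.float64(-99.42693580537066)) (np.float64(23.2378299300639), np.float64(-99.05733685362662)) (np.float64(113.54635080864423), np.float64(-100.85195173257765))
```

```bash
python3 -m crank '[[1,[-0.003,-0.005,0],0],[1,[0,0,0.015],0],[1,[0,0,0.03],0],[1,[0,0,0.03],0],[1,[0,0,0.02],0],[1,[0,0,0],0]]';  python3 - <<'E'
from h import *
s=manip.get_state();print(s['tcp_pos'],s['wrist_force'])
t=manip.snapshot('top')
crop(t,150,175,160,160,3.7,'pics/t9.png')
E
```

```text
t: 9.18
tcp_pos: [551.1, 232.2, 220.8]
ee_rot: [0.558, 0.464, 0.51, -0.461]
wrist_force: [0.8, 0.9, -1.1]
grip_width: -0.2
[551.05142715 232.16847591 220.77887996] [ 0.79499367  0.85486572 -1.0831498 ]
```

View pics/t9.png

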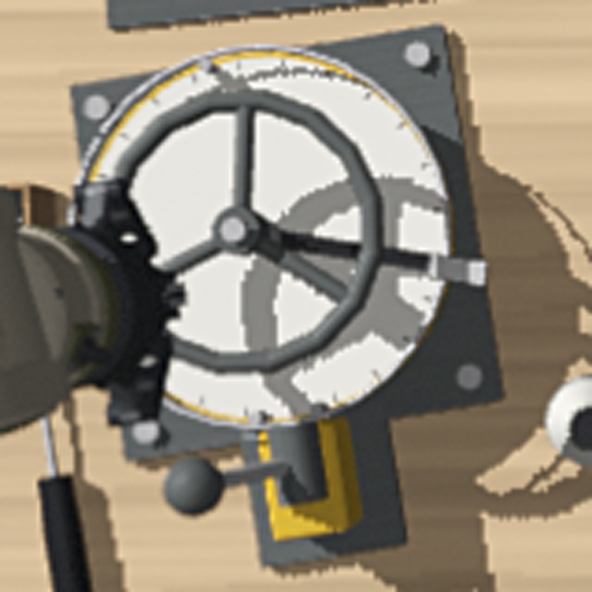

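```bash
python3 -m crank '[[1,[-0.02,0.01,0],0],[1,[-0.03,0.013,0],0],[1,[-0.03,0.013,0],0],[1,[-0.025,0.01,0],0],[1,[-0.005,0,0],0],[1,[0,0,-0.02],0],[1,[0,0,0],0]]';  python3 - <<'E'
from h import *
s=manip.get_state();print(s['tcp_pos'],s['wrist_force'])
E
```

```text
t: 10.1
tcp_pos: [428.8, 279.0, 193.1]
ee_rot: [0.556, 0.46, 0.513, -0.465]
wrist_force: [-0.1, -0.2, -0.5]
grip_width: -0.1
[428.75237364 279.03439098 193.11196855] [-0.12188455 -0.20239306 -0.50590684]
```

```bash
python3 -m crank '[[1,[0.004,0,-0.02],0],[1,[0,0,-0.02],0],[1,[0,0,0],0]]';  python3 - <<'E'
from h import *
s=manip.get_state();print(s['tcp_pos'],s['wrist_force'])
t=manip.snapshot('top');d=manip.snapshot('side')
crop(d,205,105,190,140,4,'pics/s10.png')
E
```

```text
t: 10.48
tcp_pos: [434.1, 278.9, 153.6]
ee_rot: [0.556, 0.461, 0.513, -0.464]
wrist_force: [0.2, 0.3, 0.3]
grip_width: -0.2
[434.14458031 278.87831053 153.55721945] [0.16038364 0.34364246 0.26652656]
```

View pics/s10.png

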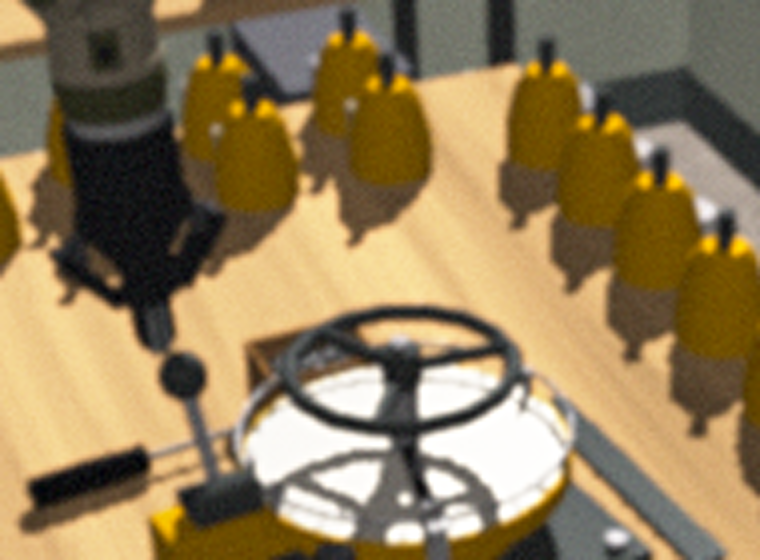

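```bash
python3 -m crank '[[1,[0,0,-0.008],0],[1,[0.0015,-0.012,0],0],[1,[0.0015,-0.012,0],0],[1,[0.0015,-0.012,0.003],0],[1,[0.0015,-0.012,0.003],0],[1,[0.0015,-0.012,0.002],0],[1,[0.0015,-0.012,0],0],[1,[0,0,0],0]]';  python3 - <<'E'
from h import *
s=manip.get_state();print(s['tcp_pos'],s['wrist_force'])
d=manip.snapshot('side')
crop(d,205,105,190,140,4,'pics/s11.png')
E
```

```text
t: 11.58
tcp_pos: [446.6, 202.5, 158.5]
ee_rot: [0.557, 0.464, 0.511, -0.462]
wrist_force: [0.1, 0.3, -0.3]
grip_width: 0.3
[446.60417619 202.53289482 158.53673822] [ 0.10590066  0.27167632 -0.32238261]
```

View pics/s11.png

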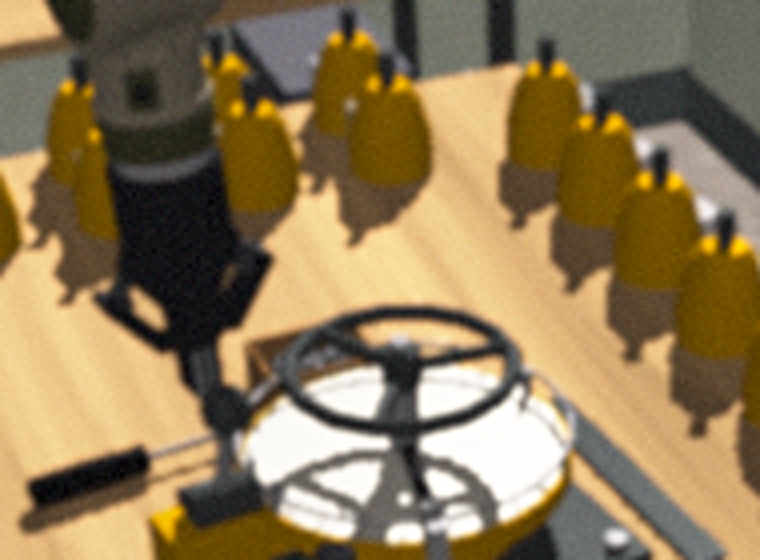

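```bash
python3 -m crank '[[1,[0,0.01,0.01],0],[1,[-0.01,0.03,0.03],0],[1,[-0.02,0.04,0.04],0],[1,[-0.02,0.05,0.03],0],[1,[-0.02,0.05,0.0],0],[1,[0,0.02,0],0],[1,[0,0,0],0],[1,[0,0,0],0]]';  python3 - <<'E'
from h import *
s=manip.get_state();print(s['tcp_pos'],s['wrist_force'])
t=manip.snapshot('top');d=manip.snapshot('side')
crop(t,150,175,160,160,3.7,'pics/t12.png')
crop(d,205,105,190,140,4,'pics/s12.png')
cv2.imwrite('pics/t12f.png',t[:,:,::-1])
E
```

```text
t: 12.62
tcp_pos: [371.3, 414.3, 275.3]
ee_rot: [0.557, 0.464, 0.513, -0.459]
wrist_force: [-0.6, 0.4, -0.5]
grip_width: 0.1
[371.33299363 414.29005454 275.31214658] [-0.64197995  0.42800361 -0.5419962 ]
```

View pics/s12.png

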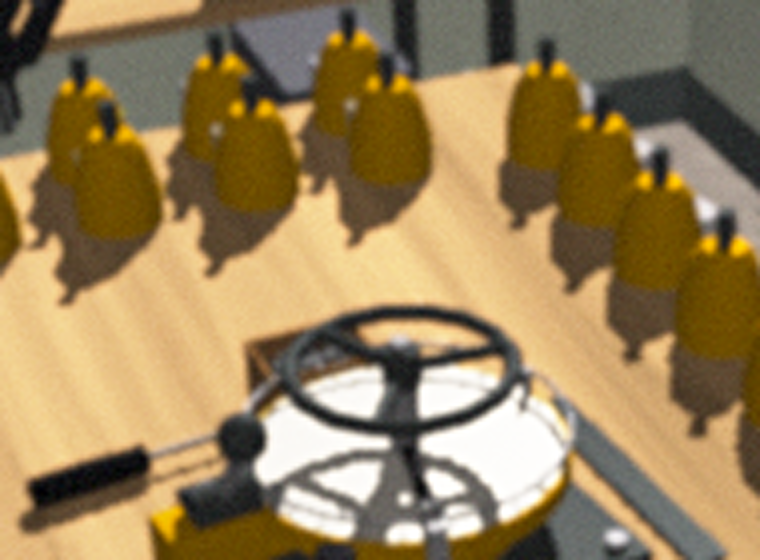

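View pics/t12.png

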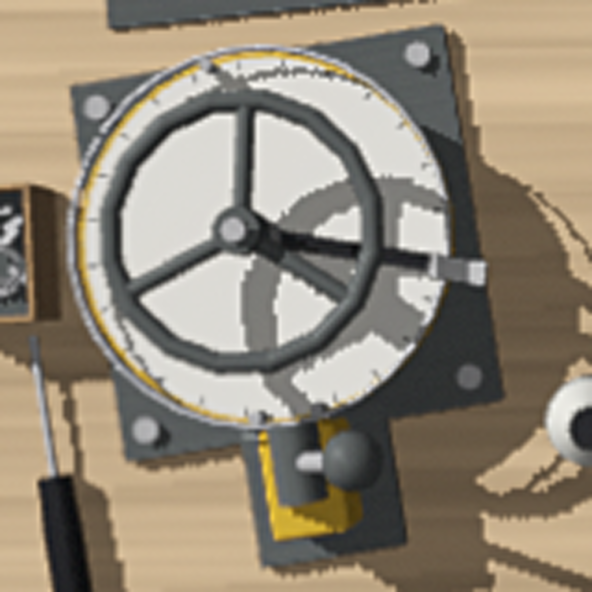

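View pics/t12f.png

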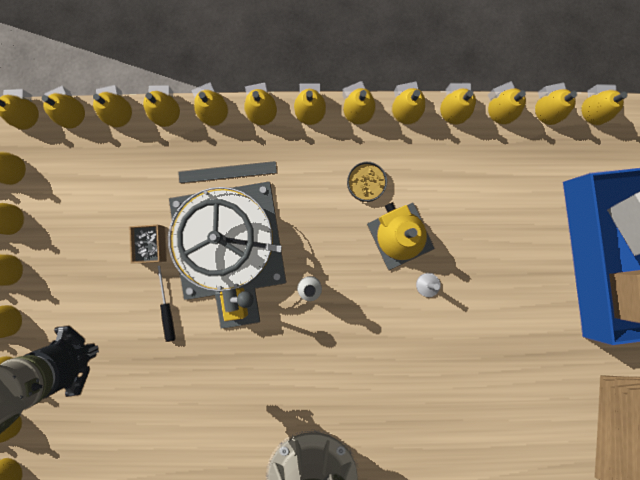

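The pictures show the lever ball back at its starting place (243,298) and the pointer at the tab, at (425,261) in the crop. The bystanders have not moved and the arm is clear.

```bash
python3 -c "
from station import manip
print(manip.job_done())"
```

```text
the job is handed in; nothing more can be done
None
```

I carried out all three steps and handed the job in at about 12.7 s, well within the 61 s limit; the hand-in reports no verdict.

- **Lever to hand:** I pushed the ball over with the shut fingers, and it fell to its stop on the other side. The lever stayed in hand during all of the winding.
- **Winding:** I put the fingers in a wheel opening and pushed a spoke clockwise through the slack. I wound the pointer from about 62° to about −99.3°, with the tab at about −100.9°. That puts the tip about 5 mm from the tab's inner edge, against the 12 mm allowed.
- **Lever back to motor:** I pushed the ball back from the other side. The last pictures show it where it started.

In the last pictures the pointer is still at the tab, the bystanders show no visible movement, and the arm is clear with about 1 N on the wrist (sensor noise). The tool tilted about 4° while dragging the wheel. None of the final checks failed or disagreed.

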